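# Sort the washed spice tins into their bays

### The arm

A 7-joint arm with a two-finger parallel gripper is mounted at the origin on the work surface. World frame = base frame: x ahead of the robot, y to its left, z up, the work surface at z = 0. Lengths are in mm, angles in rad, forces in N, time in s.
With the tool pointing down it reaches from about 400 to 875 mm from the base axis. Payload 4.4 kg.
Tool frame: the origin (TCP) lies midway between the tips of the shut fingers; the grasp point (between the pads) lies 19 mm behind it; z points along the fingers, y is the direction in which the jaws open and shut (so a half turn about z gives the same grasp; the last joint's range is limited). The gripper opens to 85 mm and grips with 20 to 120 N. Pads are 22 mm wide; open, the fingers measure 114 mm over their backs; the gripper's body (76 mm by 85 mm) begins 54 mm behind the grasp point. The pads swing forward as they close: fully open they stand 13 mm farther back than shut.
Start: joints at [1.269, 0.628, 0.038, 1.517, -0.027, 0.996, -0.02], TCP at [151.881, -632.021, 231.313] pointing down, gripper open.
Joint ranges: [-3.06, 3.06], [-0.37, 2.12], [-1.25, 1.32], [0.18, 2.47], [-1.1, 4.24], [0.23, 1.98], [-2.94, 2.94]. Speed limits (rad/s): [2.57, 2.57, 3.14, 3.14, 3.14, 3.14, 3.14].

### API

Orientations are given as [roll, pitch, yaw] about the fixed x, y, z axes, in that order (R = Rz(yaw) Ry(pitch) Rx(roll)).
In Python, from cell import * gives the robot as it stands. The module is installed in compiled form; this text tells all that it offers.
- The arm moves only by the tool move_arm, never from a script. Its argument "series" is a list of rows, each a list of 2 entries, a list of its own where there are three numbers: the shift along the tool's x, y, z in m, then the turn about the tool's z in rad. In form: [[[x, y, z], yaw], ...]. A call has 1 to 5 rows; each row is the pose to reach, as a shift and turn from the pose measured when the call began, along the tool's axes at that moment; what a row does not reach only later rows make up. A row lasts 1/8 s, in which the tool goes at most 62.5 mm and 10.7 degrees, less where a joint would pass 70% of its speed; a pose out of reach is approached as far as the arm can. A call with a gripper value outside its range is refused whole. "claw" is the opening, from 0 (shut) to 1 (fully open), set as the call begins (left out, the last holds). The fingers move at their own pace and stop on an object; the grip force is fixed at half the most. Time passes only in rows, so rows that repeat a pose let the fingers close. It gives the time, the measured TCP pose, the force and the opening at its end, in the units of the state.
- read_state(): the state, without advancing time (a new reading comes with each control period).
- get_image(name): name is "scene" or "top"; returns the picture (400x640x3 uint8, blue, green, red); there is no depth.
- camera_model(name): a dict with "fov_y" (degrees; the focal length in pixels is half the picture's height over the tangent of half this angle, whatever the lens; pixels are square), "cx", "cy" (the principal point, pixels), "k1" (the pictures are not rectified: a ray, as slopes to the right and down, at radius r is drawn at 1 + k1 r^2 times it, then the intrinsics apply), "pose" (4x4, takes a point from camera to world coordinates). Camera axes: x right, y down, z forward; pixel columns grow to the right and rows downward; lengths in mm; the calibration is good to about 2 mm. A picture is of the moment at which its call begins. camera_model takes no time and is no camera call.
- finish_job(): hands the job in, once; it reports no verdict.
The state is a dict: "clock": time; "qpos": joint angles; "qd": joint speeds; "tau": joint torques, N m; "eef_pos": TCP position; "tool_rot": TCP orientation; "force": force on the tool from outside, world axes, zero at the start; "torque": the same for the moment, N m; "width": finger opening in mm.
Only numpy, scipy, OpenCV 4.12 (cv2) and the standard library are available. Lean on these libraries where they do the work, as an engineer would, in place of code of your own. Each camera call takes 0.05 s, during which the arm holds its last target. There are 200 camera calls.

### The job

Two washed spice tins, a short one and a tall one, stand crosswise in the grey drying basket. Put each upright on the floor of the white bay where a tin of its own size already stands (short in the low bay, tall in the high bay), setting it down rather than dropping it. The basket and the bays leave room for fingers on different sides of a tin, so a tin will have to be taken hold of afresh on its way; do not shift the tins already in the bays, the yellow sauce bottle or the black scraper.

Things in the scene. Friction and masses are not known exactly. Their poses are not given: they have to be found in the camera images.
- short_tin: The short washed spice tin: closed box of plain metal, 60 x 36 x 80 mm high, about 0.18 kg, flat lid with a small round mark; the short side (36 mm) runs along its own y, the wide side (60 mm) along its own x, z up; origin at the centre of the underside. It starts in one of the two places in the drying basket.
- tall_tin: The tall washed spice tin: closed box of plain metal, 60 x 36 x 105 mm high, about 0.24 kg, flat lid with two straight marks along its wide side; the short side (36 mm) runs along its own y, the wide side (60 mm) along its own x, z up; origin at the centre of the underside. It starts in the other place in the drying basket.
- basket: Grey drying basket, fixed: side walls 110 mm high along its own x; inside 204 mm long (x), 70 mm wide (y), open on top; walls and floor 4 mm thick, end lips 15 mm high. The tins stand crosswise in it (60 mm side along y), about 42 mm either side of its centre; no room for fingers between tin and walls, only before and behind (along x). Origin: centre of underside; inner floor at z = 4 mm.
- low_bay: The low white bay, for short tins. Fixed. Side walls 108 mm high along its own x; inside 224 mm long (x), 43 mm wide (y); walls and floor 4 mm thick, end lips 15 mm high. Tins stand with the 60 mm side along x; fingers fit only at their ends, not by the walls. Its own tin stands 54 mm from centre towards +x; the -x half is free. Origin: centre of underside; inner floor at z = 4 mm.
- high_bay: The high white bay, for tall tins. Fixed. Side walls 133 mm high along its own x; inside 224 mm long (x), 43 mm wide (y); walls and floor 4 mm thick, end lips 15 mm high. Tins stand with the 60 mm side along x; fingers fit only at their ends, not by the walls. Its own tin stands 54 mm from centre towards +x; the -x half is free. Origin: centre of underside; inner floor at z = 4 mm.
- short_neighbour: The short tin that already stands in the low bay, 60 x 36 x 80 mm, same axes as the others; leave it where it is.
- tall_neighbour: The tall tin that already stands in the high bay, 60 x 36 x 105 mm, same axes as the others; leave it where it is.
- sauce_bottle: Yellow sauce bottle, 56 mm across and 160 mm high, standing beyond the work; origin at the centre of its underside; leave it alone.
- scraper: Black dough scraper lying flat beyond the work, 200 mm long and 90 mm wide, 16 mm high, along its own x; origin at the bench, about its middle; leave it alone.
Mind the look-alikes: they are no part of the job. Leave any purple look-alike of the short_tin alone. Leave any orange look-alike of the tall_tin alone.

How it is judged:
By the outcome, as a careful person would: the job done as asked, in the order asked, and still so for the second after the job is handed in, with the robot touching nothing.
It also fails if it takes over 72 s, if anything falls off the work surface, if the arm or the gripper's body presses on something with over 40 N, if the wrist force passes 120 N, or if a joint passes its speed limit or range.

## Working session

There is one attempt and no reset: what is moved stays moved. The work goes in short steps, Python scripts to look and compute and a tool call to move; the robot and the scene stay as the last step left them, time stands still between calls to the robot, and variables do not carry over. Pictures are saved under pics/ and viewed, about 8 in all and at most 12, crops included, and the job is handed in when it is done.

Besides the shell and the picture viewer there is one more tool, called as a command line: name --argument value ..., lists and objects as JSON in quotes. move_arm: Moves the arm, as the interface text tells. Its arguments: {"type":"object","properties":{"series":{"type":"array"},"claw":{"type":"number"}},"required":["series"]}

```bash
mkdir -p pics; python3 - <<'E'
from cell import *
import cv2
for n in ("scene","top"):
    im=get_image(n); cv2.imwrite(f"pics/{n}0.png",im)
    m=camera_model(n); print(n,m)
s=read_state(); print({k:s[k] for k in("clock","eef_pos","tool_rot","width","force")})
E
```

```text
scene {'fov_y': 47.09409724252388, 'cx': 316.5520005652802, 'cy': 195.82055039491064, 'k1': -0.017893650671535966, 'pose': array([[-8.68117966e-01,  4.16533011e-01, -2.69947121e-01,
         8.65875676e+02],
       [ 4.96249937e-01,  7.39691999e-01, -4.54523647e-01,
         4.74249633e+02],
       [ 1.03536220e-02, -5.28541386e-01, -8.48844394e-01,
         9.54712641e+02],
       [ 0.00000000e+00,  0.00000000e+00,  0.00000000e+00,
         1.00000000e+00]])}
top {'fov_y': 53.70179490210068, 'cx': 314.9009665135105, 'cy': 192.8676850589361, 'k1': 0.03142064343736423, 'pose': array([[-7.17135831e-03, -9.70786173e-01,  2.39839068e-01,
         3.57742535e+02],
       [-9.99962975e-01,  8.10268670e-03,  2.89729037e-03,
        -1.01162201e+01],
       [-4.75599025e-03, -2.39809410e-01, -9.70808337e-01,
         1.05438566e+03],
       [ 0.00000000e+00,  0.00000000e+00,  0.00000000e+00,
         1.00000000e+00]])}
{'clock': 0.1, 'eef_pos': array([ 151.75745326, -631.47317432,  230.46890051]), 'tool_rot': array([-3.13986707e+00,  2.31090558e-05,  2.35824847e-01]), 'width': 85.24041266586784, 'force': array([-0.70829246,  0.50113394, -0.63849271])}
```

View pics/top0.png

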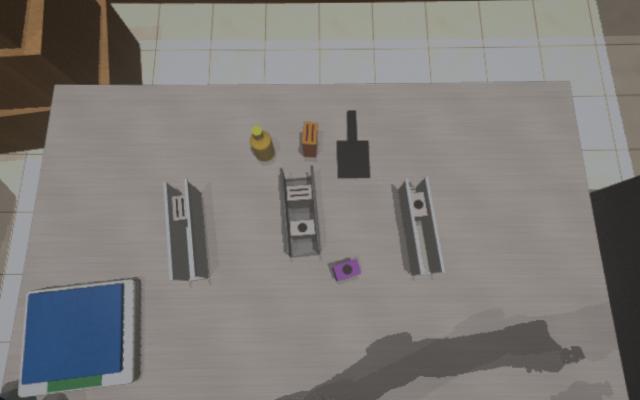

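View pics/scene0.png

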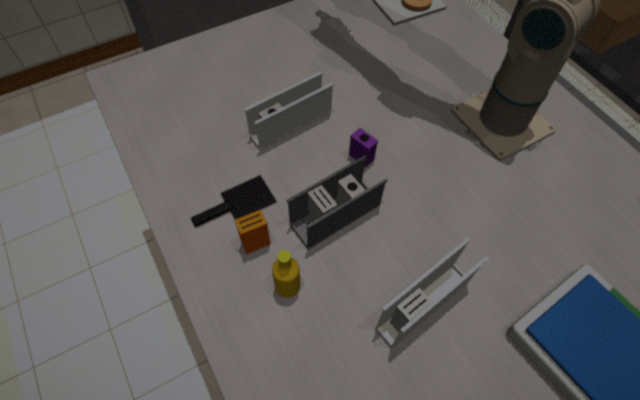

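Top view: candidates are white short tin (302,228, round mark), white tall tin (299,192, two bars), purple look-alike (346,270) and orange look-alike (310,138). The plain metal pair in the grey basket fits. The low bay is at right (421,228), the high bay at left (187,232). I'll confirm in an enlarged crop.

```bash
cat > h.py <<'E'
import numpy as np, cv2
from cell import *
def ray(name,uv):
    m=camera_model(name); f=200/np.tan(np.radians(m["fov_y"]/2))
    uv=np.atleast_2d(np.asarray(uv,float)); d=(uv-[m["cx"],m["cy"]])/f; s=d.copy()
    for _ in range(20): s=d/(1+m["k1"]*(s**2).sum(1,keepdims=True))
    P=m["pose"]; return P[:3,3],np.c_[s,np.ones(len(s))]@P[:3,:3].T
def plane(name,uv,z):
    o,d=ray(name,uv); return (o+d*((z-o[2])/d[:,2])[:,None])[:,:2]
def proj(name,p):
    m=camera_model(name); f=200/np.tan(np.radians(m["fov_y"]/2)); P=m["pose"]
    c=(np.atleast_2d(p)-P[:3,3])@P[:3,:3]; s=c[:,:2]/c[:,2:]
    return s*(1+m["k1"]*(s**2).sum(1,keepdims=True))*f+[m["cx"],m["cy"]]
def move(target,yaw,frac=1):
    "shift in tool axes (m) and turn about tool z for a world target"
    s=read_state(); y=s["tool_rot"][2]; d=np.array(target)-s["eef_pos"]; c,n=np.cos(y),np.sin(y)
    t=[d[0]*c+d[1]*n, d[0]*n-d[1]*c, -d[2]]; a=-(yaw-y)
    print("t",round(s["clock"],2),"pos",s["eef_pos"].round(1),"rot",s["tool_rot"].round(3),"shift",np.round(np.array(t)/1000,4),"turn",round(a,3),"w",round(s["width"],1),"F",s["force"].round(1))
E
python3 - <<'E'
import cv2,numpy as np
a=cv2.imread("pics/top0.png"); b=cv2.imread("pics/scene0.png")
g=lambda im,x,y,w,h:cv2.resize(im[y:y+h,x:x+w],(w*3,h*3),interpolation=cv2.INTER_CUBIC)
r1=np.hstack([g(a,155,172,66,116),g(a,270,160,66,116),g(a,390,172,66,116)])
r2=np.hstack([g(b,280,150,110,100),g(b,370,240,120,100)])
c=np.zeros((348+300,800,3),np.uint8); c[:348,:594]=r1; c[348:,:690]=r2
c=np.clip(c*1.4,0,255).astype(np.uint8)
cv2.imwrite("pics/c1.png",c[:600])
E
```

```text
(no output)
```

View pics/c1.png

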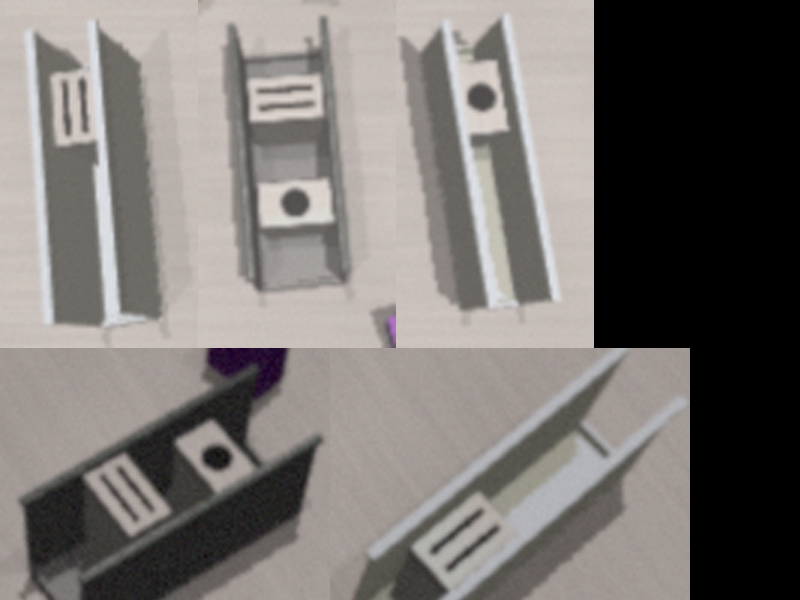

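The crop confirms that the basket holds the tall tin (two bars) farther from the robot and the short tin (round mark) nearer. The high-bay neighbour has bars and the low-bay neighbour has a dot. Next I measure lids and rims.

```bash
python3 - <<'E'
import cv2,numpy as np
a=cv2.imread("pics/top0.png"); b=cv2.imread("pics/scene0.png")
for im,pts in((a,{'lid':(290,226),'lidT':(291,187),'rimL':(167,225),'rimR':(189,215),'lowL':(410,220),'lowR':(434,220),'table':(240,250),'lidHN':(174,205),'bl':(283,220),'br':(314,200)}),(b,{'lid':(345,183),'lidHN':(402,303),'table':(250,180),'rim':(420,285)})):
    print({k:im[y,x].tolist() for k,(x,y) in pts.items()})
for y in (200,225,250): print(y,[int(v) for v in a[y,160:200].min(1)],'\n',[int(v) for v in a[y,398:440].min(1)],'\n',[int(v) for v in a[y,278:325].min(1)])
E
```

```text
{'lid': [122, 123, 127], 'lidT': [142, 144, 151], 'rimL': [159, 156, 155], 'rimR': [155, 151, 150], 'lowL': [74, 77, 78], 'lowR': [160, 157, 156], 'table': [135, 138, 144], 'lidHN': [138, 142, 148], 'bl': [87, 90, 92], 'br': [91, 93, 94]}
{'lid': [113, 116, 121], 'lidHN': [122, 124, 124], 'table': [33, 32, 35], 'rim': [54, 62, 62]}
200 [133, 132, 132, 136, 147, 156, 149, 120, 80, 73, 74, 87, 118, 136, 132, 109, 70, 95, 133, 138, 129, 87, 62, 85, 134, 145, 156, 154, 135, 82, 68, 70, 72, 74, 72, 74, 73, 73, 73, 74] 
 [92, 84, 75, 68, 68, 68, 70, 68, 69, 77, 120, 153, 156, 153, 146, 142, 132, 111, 92, 76, 76, 83, 98, 122, 142, 144, 124, 79, 70, 72, 92, 128, 154, 155, 146, 138, 135, 136, 136, 136, 134, 135] 
 [133, 125, 106, 92, 88, 93, 82, 64, 63, 94, 109, 108, 108, 108, 108, 109, 107, 108, 101, 96, 88, 82, 79, 77, 74, 72, 72, 71, 75, 75, 76, 73, 71, 69, 64, 75, 91, 92, 110, 125, 127, 127, 128, 127, 131, 134, 136]
225 [132, 132, 130, 131, 131, 136, 149, 155, 144, 108, 75, 73, 74, 73, 74, 71, 73, 73, 73, 74, 74, 72, 73, 71, 70, 73, 76, 99, 151, 155, 142, 84, 68, 67, 72, 72, 74, 72, 74, 7
[... 299 characters left out ...]
8, 59, 57, 58, 65, 102, 133, 146, 148, 147, 147, 147, 144, 111, 77, 93, 94, 95, 115, 125, 126, 126, 126, 127]
250 [135, 135, 135, 135, 134, 133, 135, 144, 154, 154, 137, 89, 73, 73, 75, 74, 73, 73, 73, 72, 74, 72, 72, 74, 73, 73, 73, 93, 144, 155, 157, 156, 148, 85, 68, 73, 74, 73, 72, 74] 
 [131, 131, 116, 95, 91, 92, 92, 91, 89, 79, 71, 70, 69, 68, 70, 69, 71, 74, 102, 139, 154, 155, 152, 133, 129, 132, 129, 117, 83, 71, 69, 70, 71, 70, 70, 71, 71, 70, 71, 89, 132, 154] 
 [132, 133, 134, 132, 129, 110, 95, 89, 88, 105, 89, 64, 64, 86, 101, 107, 106, 107, 109, 112, 114, 113, 113, 113, 112, 114, 113, 113, 114, 115, 113, 113, 114, 113, 112, 106, 91, 81, 76, 73, 77, 83, 92, 113, 126, 131, 131]
```

```bash
cat > meas.py <<'E'
from h import *
def lid(im,name,roi,th,z):
    x,y,w,h=roi; c=im[y:y+h,x:x+w].astype(int)
    m=((c.min(2)>th)&(c[...,2]-c[...,0]>=2)).astype(np.uint8)
    n,l,st,_=cv2.connectedComponentsWithStats(m,connectivity=4); k=1+st[1:,4].argmax()
    p=np.argwhere(l==k)[:,::-1]+[x,y]
    P=plane(name,p,z).astype(np.float32); (cx,cy),(a,b),an=cv2.minAreaRect(P)
    box=cv2.boxPoints(((cx,cy),(a,b),an)); e=box[1]-box[0]; f=box[2]-box[1]
    L=e if np.hypot(*e)>np.hypot(*f) else f
    r=(round(cx,1),round(cy,1),round(max(a,b),1),round(min(a,b),1),round(float(np.arctan(L[1]/L[0])),3))
    print(name,roi,r); return r
def edge(im,x0,x1,rows,slope,z,rising,th=115):
    "line through subpixel crossings, column window drifting with slope from the first row"
    g=im.min(2).astype(float); pts=[]
    for r in rows:
        s=int(round(slope*(r-rows[0]))); v=g[r,x0+s:x1+s]
        for i in range(len(v)-1):
            if (v[i]<th<=v[i+1]) if rising else (v[i]>=th>v[i+1]):
                pts.append((x0+s+i+(v[i]-th)/(v[i]-v[i+1]),r)); break
    P=plane("top",pts,z).astype(np.float32); vx,vy,px,py=cv2.fitLine(P,cv2.DIST_HUBER,0,.01,.01).ravel()
    y=lambda x:py+vy/vx*(x-px)
    print("edge n",len(pts),"yaw",round(float(np.arctan(vy/vx)),4)); return y
E
python3 - <<'E'
from meas import *
a=cv2.imread("pics/top0.png");b=cv2.imread("pics/scene0.png")
lid(a,"top",(284,214,32,26),128,84); lid(a,"top",(284,180,32,24),128,109)
lid(a,"top",(171,193,15,32),112,109); lid(a,"top",(411,190,18,28),112,84)
lid(b,"scene",(336,172,32,30),80,84); lid(b,"scene",(306,182,34,34),80,109); lid(b,"scene",(395,286,36,40),105,109)
lid(b,"scene",(255,98,30,25),80,84)
import math
L=edge(a,166,174,range(225,275),.065,133,False); R=edge(a,186,195,range(195,270),.07,133,False)
for x in (440,480,520): print("high",x,L(x),R(x),L(x)-R(x))
L=edge(a,403,412,range(195,265),.18,108,True); R=edge(a,426,434,range(195,265),.2,108,True)
for x in (440,480,520): print("low",x,L(x),R(x),L(x)-R(x))
E
```

```text
top (284, 214, 32, 26) (510.8, 24.2, 56.8, 35.0, -1.563)
top (284, 180, 32, 24) (594.2, 32.4, 57.1, 34.9, -1.494)
top (171, 193, 15, 32) (560.9, 325.6, 64.4, 31.6, 0.08)
top (411, 190, 18, 28) (570.1, -266.1, 68.1, 34.1, 0.083)
scene (336, 172, 32, 30) (507.0, 23.3, 56.7, 37.1, -1.486)
scene (306, 182, 34, 34) (590.1, 32.6, 60.7, 36.6, -1.495)
scene (395, 286, 36, 40) (553.6, 322.1, 60.6, 35.1, 0.138)
scene (255, 98, 30, 25) (562.5, -272.6, 63.9, 20.2, 0.123)
edge n 50 yaw 0.1489
edge n 75 yaw 0.1493
high 440 325.7692 275.3335 50.4357
high 480 331.77118 281.3483 50.422882
high 520 337.77316 287.3631 50.410065
edge n 70 yaw 0.0964
edge n 70 yaw 0.0968
low 440 -247.92116 -298.25803 50.33687
low 480 -244.05144 -294.37387 50.322433
low 520 -240.18172 -290.48975 50.30803
```

Top and scene agree to about 4 mm, and sizes fit: the lid spacing is 83 mm against 84 expected, and the bay inside is about 43 mm wide. Short tin ≈ (509,24), tall ≈ (592,32.5), basket yaw ≈ 0.08. Moving above the short tin.

```bash
python3 -c "
from h import *
move([509,24,170],1.65)"
```

```text
t 0.1 pos [ 151.8 -631.5  230.5] rot [-3.14   0.     0.236] shift [ 0.5005 -0.5539  0.0605] turn -1.414 w 85.2 F [-0.7  0.5 -0.6]
```

move_arm --series '[[[0.5,-0.554,0],-1.414],[[0.5,-0.554,0],-1.414],[[0.5,-0.554,0],-1.414],[[0.5,-0.554,0],-1.414],[[0.5,-0.554,0],-1.414]]' --claw 0.75

```text
clock: 0.72
eef_pos: [301.8, -355.6, 231.3]
tool_rot: [-3.141, -0.001, 1.179]
force: [0.3, -1.1, -0.9]
width: 64.3
```

```bash
python3 -c "
from h import *
move([509,24,170],1.65)"
```

```text
t 0.72 pos [ 301.8 -355.6  231.3] rot [-3.141e+00 -1.000e-03  1.179e+00] shift [0.4299 0.0467 0.0613] turn -0.471 w 64.3 F [ 0.3 -1.1 -0.9]
```

move_arm --series '[[[0.43,0.047,0],-0.471],[[0.43,0.047,0.02],-0.471],[[0.43,0.047,0.06],-0.471],[[0.43,0.047,0.06],-0.471],[[0.43,0.047,0.06],-0.471]]'

```text
clock: 1.35
eef_pos: [449.9, -84.4, 194.2]
tool_rot: [3.141, -0.001, 1.65]
force: [1.3, -0.9, 0.2]
width: 64.2
```

```bash
python3 -c "
from h import *
move([509,24,170],1.65)"
```

```text
t 1.35 pos [449.9 -84.4 194.2] rot [ 3.141e+00 -1.000e-03  1.650e+00] shift [0.1034 0.0674 0.0242] turn -0.0 w 64.2 F [ 1.3 -0.9  0.2]
```

move_arm --series '[[[0.05,0.034,0.015],0],[[0.103,0.067,0.024],0],[[0.103,0.067,0.024],0],[[0.103,0.067,0.024],0]]'

```text
clock: 1.85
eef_pos: [507.9, 23.3, 169.8]
tool_rot: [-3.14, -0.0, 1.65]
force: [0.0, -0.4, -0.1]
width: 63.9
```

```bash
python3 -c "
from h import *
move([509,24,45],1.65)
a=get_image('top');b=get_image('scene')
g=lambda im,x,y,w,h:cv2.resize(im[y:y+h,x:x+w],None,fx=4,fy=4)
cv2.imwrite('pics/c2.png',np.hstack([g(a,260,150,90,130),g(b,280,130,110,130)]))"
```

```text
t 1.85 pos [507.9  23.3 169.8] rot [-3.14 -0.    1.65] shift [0.0006 0.0011 0.1248] turn 0.0 w 63.9 F [ 0.  -0.4 -0.1]
```

View pics/c2.png

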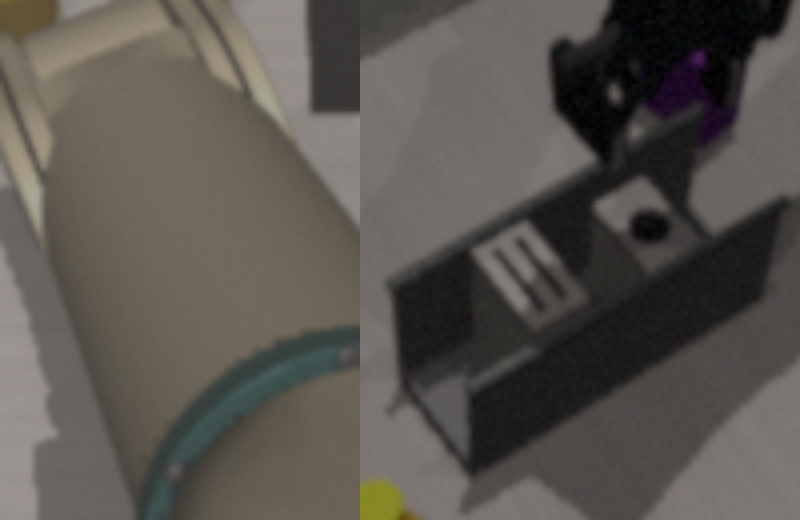

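The scene crop shows the fingers above the short tin (its dot at crop 650,225). The arm hides the basket in the top view. I'll lower straight down in steps.

move_arm --series '[[[0,0.001,0.04],0],[[0,0.001,0.065],0],[[0,0.001,0.085],0],[[0,0.001,0.1],0],[[0,0.001,0.11],0]]'

```text
clock: 2.58
eef_pos: [508.7, 20.7, 59.8]
tool_rot: [-3.141, 0.001, 1.646]
force: [-0.3, -1.2, -0.6]
width: 64.1
```

move_arm --series '[[[0.002,0,0.01],0.004],[[0.003,0,0.015],0.004],[[0.003,0,0.015],0.004]]'

```text
clock: 2.95
eef_pos: [508.4, 23.9, 44.6]
tool_rot: [-3.14, 0.001, 1.642]
force: [-0.0, -0.7, 0.5]
width: 63.9
```

move_arm --series '[[[0,0,0],0],[[0,0,0],0],[[0,0,0],0],[[0,0,0],0],[[0,0,0],0]]' --claw 0

```text
clock: 3.58
eef_pos: [508.7, 24.0, 45.1]
tool_rot: [-3.141, 0.001, 1.642]
force: [-0.3, 0.4, 5.7]
width: 35.6
```

Gripped at 35.6 mm. Lifting.

move_arm --series '[[[0,0,-0.02],0],[[0,0,-0.05],0],[[0,0,-0.09],0],[[0,0,-0.13],0],[[0,0,-0.15],0]]'

```text
clock: 4.2
eef_pos: [509.3, 24.0, 196.9]
tool_rot: [3.14, 0.001, 1.642]
force: [0.2, 0.3, -1.3]
width: 35.2
```

```bash
python3 -c "
from h import *
print(plane('top',[(346,270),(310,130),(352,175)],80))
move([540,-130,195],0.097)"
```

```text
[[ 405.60331128  -81.07511196]
 [ 769.69106991    4.51511688]
 [ 644.91812984 -102.78597475]]
t 4.2 pos [509.3  24.  196.9] rot [3.140e+00 1.000e-03 1.642e+00] shift [-0.1558  0.0197  0.0019] turn 1.545 w 35.2 F [ 0.2  0.3 -1.3]
```

move_arm --series '[[[-0.03,0.01,0],0.17],[[-0.065,0.015,0],0.34],[[-0.1,0.02,0],0.51],[[-0.135,0.02,0],0.68],[[-0.156,0.02,0],0.85]]'

```text
clock: 4.82
eef_pos: [539.6, -132.7, 196.4]
tool_rot: [3.14, 0.001, 0.784]
force: [0.6, 0.3, -0.7]
width: 35.5
```

move_arm --series '[[[0,0,0],0.17],[[0,0,0],0.34],[[0,0,0.01],0.51],[[0,0,0.03],0.69],[[0,0,0.05],0.69]]'

```text
clock: 5.45
eef_pos: [539.2, -132.6, 145.5]
tool_rot: [3.14, 0.0, 0.092]
force: [0.2, 0.1, -1.7]
width: 35.3
```

```bash
python3 -c "
from h import *
move([535,-130,43],0.097)"
```

```text
t 5.45 pos [ 539.2 -132.6  145.5] rot [3.14  0.    0.092] shift [-0.0039 -0.003   0.1025] turn -0.005 w 35.3 F [ 0.2  0.1 -1.7]
```

move_arm --series '[[[0,0,0.03],-0.005],[[0,0,0.06],-0.005],[[0,0,0.085],-0.005],[[0,0,0.097],-0.005],[[0,0,0.1],-0.005]]'

```text
clock: 6.08
eef_pos: [538.6, -132.8, 44.9]
tool_rot: [3.14, 0.002, 0.098]
force: [-0.6, -0.1, -1.8]
width: 34.9
```

move_arm --series '[[[0,0,0.002],0],[[0,0,0.004],0],[[0,0,0.004],0]]'

```text
clock: 6.45
eef_pos: [538.9, -132.8, 41.3]
tool_rot: [3.14, 0.001, 0.098]
force: [0.6, 0.6, -2.1]
width: 35.1
```

move_arm --series '[[[0,0,0.001],0],[[0,0,0.001],0]]'

```text
clock: 6.7
eef_pos: [539.1, -132.9, 41.1]
tool_rot: [3.14, 0.0, 0.097]
force: [-1.3, 1.0, 5.6]
width: 35.8
```

Contact (force +5.6 N). Releasing to a moderate opening and rising.

move_arm --series '[[[0,0,0],0],[[0,0,0],0],[[0,0,0],0]]' --claw 0.7

```text
clock: 7.08
eef_pos: [539.1, -132.9, 41.1]
tool_rot: [3.14, 0.0, 0.098]
force: [-0.6, 0.1, 0.7]
width: 59.8
```

move_arm --series '[[[0,0,-0.02],0],[[0,0,-0.06],0],[[0,0,-0.1],0],[[0,0,-0.1],-0.17],[[0,0,-0.1],-0.34]]'

```text
clock: 7.7
eef_pos: [539.4, -132.7, 141.8]
tool_rot: [3.139, -0.0, 0.443]
force: [-0.1, -0.1, -0.4]
width: 60.0
```

move_arm --series '[[[0,0,0],-0.17],[[0,0,0],-0.34],[[0,0,0],-0.51],[[0,0,0],-0.68],[[0,0,0],-0.85]]' --claw 1

```text
clock: 8.32
eef_pos: [539.3, -132.8, 141.6]
tool_rot: [3.14, 0.002, 1.299]
force: [-0.8, -0.1, 0.2]
width: 85.5
```

```bash
python3 -c "
from h import *
b=get_image('scene');a=get_image('top')
cv2.imwrite('pics/s3.png',b);cv2.imwrite('pics/t3.png',a)
print(proj('scene',[539,-132.8,80]),proj('top',[539,-132.8,80]))
move([539,-132.8,41],1.667)"
```

```text
[[305.54896396 144.88028597]] [[365.26549124 215.53349819]]
t 8.43 pos [ 539.3 -132.8  141.6] rot [3.140e+00 1.000e-03 1.293e+00] shift [-0.     -0.0003  0.1006] turn -0.374 w 85.3 F [-0.6  0.1 -0.3]
```

View pics/s3.png

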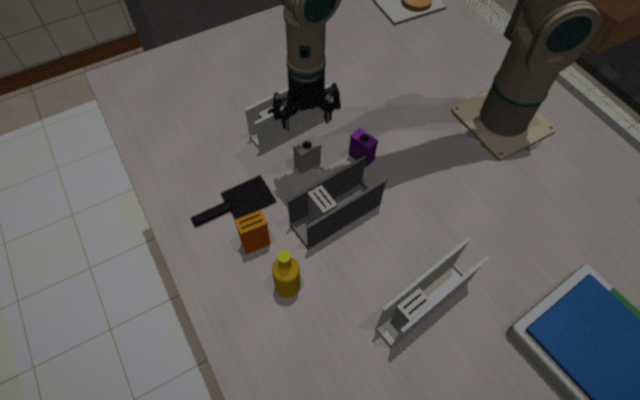

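The tin stands upright on the bench at (306,147), close to the predicted (306,145). I'll turn and regrasp by the ends.

move_arm --series '[[[0,0,0],-0.17],[[0,0,0],-0.34],[[0,0,0.02],-0.374],[[0,0,0.04],-0.374],[[0,0,0.055],-0.374]]'

```text
clock: 9.05
eef_pos: [539.0, -133.1, 85.7]
tool_rot: [-3.142, 0.002, 1.664]
force: [-0.0, -0.3, 0.6]
width: 85.3
```

```bash
python3 -c "
from h import *
b=cv2.imread('pics/s3.png');g=b[130:175,285:330].max(2);print(g[5:30,5:40])
move([539,-132.8,41],1.667)"
```

```text
[[ 64  66  65  66  64  68  68  79  91  97 105 106 109 112 110 111 114 112
  110 111 109 106 103 103 111 109 109 112 108 113 108 108 108 104 103]
 [ 66  66  66  70  73  72  80  91 104 107 109 110 110 109 110 112 111 111
  109 106 107 103 103 103 108 109 110 111 109 109 107 104 102 101  99]
 [ 66  69  74  80  91  96  98 104 108 110 110 110 110 110 111 114 111 109
  109 105 101 102 102 100 106 108 109 111 109 106 105 100 100 102 102]
 [ 67  79  90  98 104 108 107 108 110 107 109 110 110 110 110 110 108 107
  104 101 101 100 102 101 101 104 110 110 108 103 103 103 102 105 105]
 [ 81  94 103 105 110 110 107 110 109 109 109 108 107 104 106 103 103 100
   99 100 103 103 101 101 102 102 105 107 105 102 102 105 104 105 107]
 [ 97 104 107 107 108 108 109 109 109 109 105 101 105 101  97  89  84  87
   87  94  97 101 101 103 100 102 101 103 103 104 104 104 106 106 103]
 [108 111 111 108 108 108 110 109 107 107 105 100 100  90  74  61  50  57
   58  69  82  97 102 102 100 100 102 101 101 102 102 105 106 106 107]
 [110 111 111 111 110 111 109 109 105 105 104 100  86  64  45  34  27  25
   28  34  
[... 1965 characters left out ...]
5  46  47  44  45  43  44  48  52  45  45  45  46  45
   46  51  49  47  48  45  45  50  47  48  50  50  69  99 109 106 109]
 [111 111 105  86  57  47  45  45  48  44  45  48  45  46  46  47  44  48
   52  50  51  52  49  48  50  50  49  47  48  51  70  99 107 107 108]
 [103 105 100  85  60  46  48  45  46  44  46  45  50  47  47  48  51  52
   50  47  47  48  48  45  50  45  48  46  46  50  71 103 110 110 108]
 [ 97  99  96  81  56  46  44  45  48  47  47  51  50  48  51  50  48  48
   49  48  46  51  50  48  47  48  49  51  47  51  75 100 108 110 109]]
t 9.05 pos [ 539.  -133.1   85.7] rot [-3.142e+00  2.000e-03  1.664e+00] shift [0.0003 0.     0.0447] turn -0.003 w 85.3 F [-0.  -0.3  0.6]
```

move_arm --series '[[[0,0,0.02],0],[[0,0,0.037],0],[[0,0,0.044],0],[[0,0,0.044],0]]'

```text
clock: 9.55
eef_pos: [538.9, -133.0, 41.4]
tool_rot: [-3.141, 0.002, 1.664]
force: [-0.0, -0.2, 0.6]
width: 85.1
```

move_arm --series '[[[0,0,0],0],[[0,0,0],0],[[0,0,0],0],[[0,0,0],0]]' --claw 0

```text
clock: 10.05
eef_pos: [539.5, -133.1, 42.2]
tool_rot: [3.141, 0.002, 1.664]
force: [-0.8, -1.0, 6.3]
width: 59.3
```

move_arm --series '[[[0,0,-0.02],0],[[0,0,-0.05],0],[[0,0,-0.09],0],[[0,0,-0.12],0],[[0,0,-0.13],0]]'

```text
clock: 10.68
eef_pos: [540.1, -133.0, 173.8]
tool_rot: [3.138, 0.003, 1.664]
force: [0.5, -0.3, -0.6]
width: 59.5
```

```bash
python3 -c "
from h import *
print('scene dot->',plane('scene',[(306.8,144.6)],80))
a=cv2.imread('pics/t3.png'); b=cv2.imread('pics/scene0.png')
g=a[195:235,345:385].max(2); print(g[::3,::2])
move([450,-276,185],1.667)"
```

```text
scene dot-> [[ 535.95242377 -132.07203952]]
[[108 107 106 108 106 106  93  49  50  77  71  67  68  65  65  66  64  76
   72  64]
 [110 109 111 109 109 107  96  51  49  58  80  71  68  68  67  65  64  79
   84  64]
 [110 109 109 109 108 108 104  54  46  47  56  82  76  70  66  64  66  78
   82  70]
 [108 109 109 107 109 108 111  93  47  44  49  55  67  84  77  67  67  76
   75  62]
 [109 110 110 107 108  94  98 112  77  47  47  47  50  53  63  77  82  86
   82  80]
 [109 109 109 108 104  71 102 113 109  61  45  45  45  47  49  47  49  50
   51  53]
 [111 112 111 111 107  68  77  95  70  52  44  46  46  45  46  47  44  45
   45  49]
 [111 111 111 111 109  76  65  92  58  47  46  47  50  51  45  47  54 119
  140 156]
 [110 110 110 109 109  81  68  92  66  49  48  50  61  62  53  47  95 154
  156 155]
 [111 109 110 110 110  90  66  85 110  56 101  71  62  60  54  58 137 156
  155 156]
 [111 112 112 113 105  86  69 105  69  50  58  58  62  57 103 130 145 147
  144 157]
 [110 111 112 114  96  89  68  70  53  51  54  71  67  55  55 124 140 139
  140 147]
 [111 109 112 125 135 131  87  71  48  48  53  56  56  50  64 128 140 140
  139 140]
 [111 112 141 146 145 147 144  75  48  50  47  47  51  56 125 142 143 141
  142 142]]
t 10.68 pos [ 540.1 -133.   173.8] rot [3.138e+00 3.000e-03 1.664e+00] shift [-0.134  -0.103  -0.0112] turn -0.003 w 59.5 F [ 0.5 -0.3 -0.6]
```

```bash
python3 - <<'E'
from h import *
a=cv2.imread("pics/top0.png");b=cv2.imread("pics/scene0.png")
def dark(im,name,roi,th,z):
    x,y,w,h=roi; g=im[y:y+h,x:x+w].max(2).astype(float); wt=np.clip(th-g,0,None)
    yy,xx=np.mgrid[y:y+h,x:x+w]; c=((xx*wt).sum()/wt.sum(),(yy*wt).sum()/wt.sum())
    print(name,np.round(c,1),plane(name,[c],z).round(1))
dark(a,"top",(414,200,10,10),90,84); dark(a,"top",(175,198,10,21),90,109)
dark(a,"top",(298,223,10,10),90,84); dark(a,"top",(290,187,19,11),90,109)
dark(b,"scene",(346,181,13,11),70,84)
dark(b,"scene",(266,107,12,9),60,84)
g=lambda im,x,y,w,h:cv2.resize(im[y:y+h,x:x+w],None,fx=6,fy=6,interpolation=cv2.INTER_CUBIC)
cv2.imwrite("pics/c4.png",np.clip(g(b,240,68,100,84)*1.5,0,255).astype(np.uint8))
E
```

```text
top [418. 204.] [[ 566.6 -265.1]]
top [179.8 207.3] [[557.9 322.5]]
top [302.  227.2] [[510.2  25.3]]
top [298.5 191.7] [[594.6  33.1]]
scene [352.  186.1] [[506.1  24.8]]
scene [270.9 110.4] [[ 563.4 -269.3]]
```

View pics/c4.png

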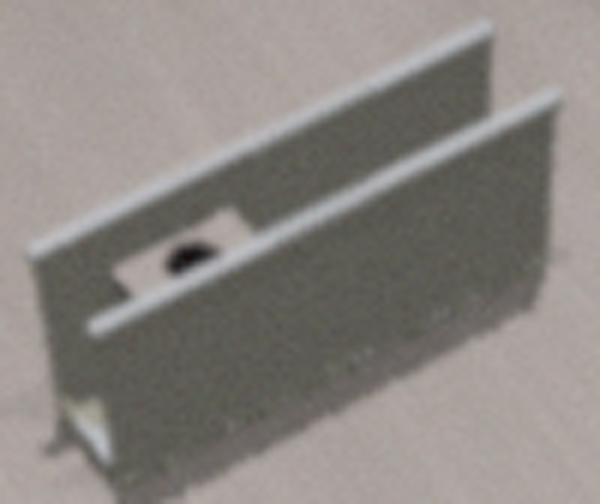

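```bash
python3 - <<'E'
from h import *
c=np.array([(33,252),(488,30),(95,328),(557,97)])/6+[240,68]-0.42
P=plane("scene",c,108); print(P.round(1),P.mean(0).round(1))
print([np.arctan2(*(P[i+1]-P[i])[::-1]) for i in (0,2)])
t=np.array([(404,181),(410,277)]) 
E
```

```text
[[ 625.8 -282.3]
 [ 398.3 -303. ]
 [ 621.4 -233. ]
 [ 392.9 -253.5]] [ 509.6 -267.9]
[np.float64(-3.0505607766016443), np.float64(-3.0523022577996186)]
```

Low bay centre comes to about (511.5, −269.4), yaw 0.094, from both views after correcting the scene bias. Tin target (457.7, −274.5).

```bash
python3 -c "
from h import *
move([457.7,-274.5,175],1.665)"
```

```text
t 10.68 pos [ 540.1 -133.   173.8] rot [3.138e+00 3.000e-03 1.664e+00] shift [-0.1332 -0.0952 -0.0012] turn -0.001 w 59.5 F [ 0.5 -0.3 -0.6]
```

move_arm --series '[[[-0.025,-0.018,0],-0.001],[[-0.065,-0.046,0],-0.001],[[-0.105,-0.075,0],-0.001],[[-0.126,-0.09,0],-0.001],[[-0.133,-0.095,0],-0.001]]'

```text
clock: 11.3
eef_pos: [456.0, -275.8, 172.7]
tool_rot: [3.141, 0.002, 1.662]
force: [0.5, -0.2, -2.3]
width: 59.5
```

move_arm --series '[[[0,0,0.008],0],[[0,0,0.015],0],[[0,0,0.015],0]]'

```text
clock: 11.68
eef_pos: [456.2, -274.2, 156.8]
tool_rot: [3.142, 0.001, 1.664]
force: [-0.1, -0.0, -0.8]
width: 59.1
```

```bash
python3 -c "
from h import *
move([457.7,-274.5,115],1.665)
a=get_image('top');b=get_image('scene')
cv2.imwrite('pics/t5.png',a);cv2.imwrite('pics/s5.png',b)
g=lambda im,x,y,w,h:cv2.resize(im[y:y+h,x:x+w],None,fx=4,fy=4,interpolation=cv2.INTER_CUBIC)
cv2.imwrite('pics/c5.png',np.clip(1.4*np.hstack([g(a,385,160,80,130),g(b,240,40,110,130)]),0,255).astype(np.uint8))"
```

```text
t 11.68 pos [ 456.2 -274.2  156.8] rot [3.142e+00 1.000e-03 1.664e+00] shift [-0.0004  0.0014  0.0418] turn -0.001 w 59.1 F [-0.1 -0.  -0.8]
```

View pics/c5.png

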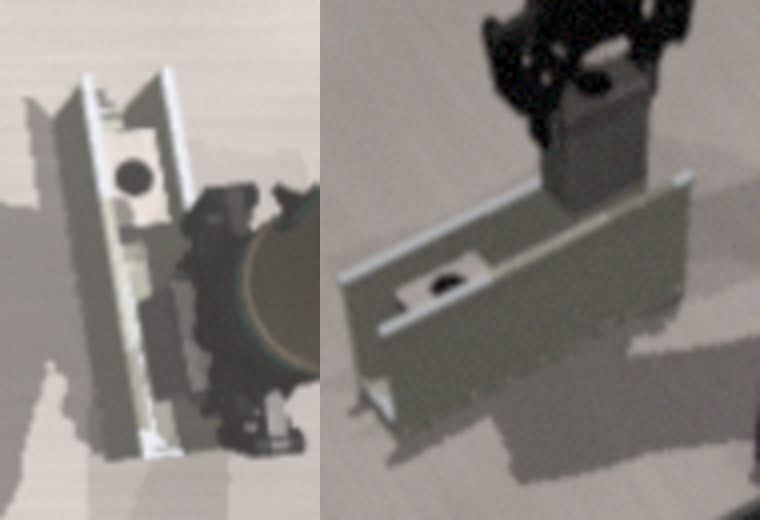

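```bash
python3 - <<'E'
from h import *
c,s=np.cos(.094),np.sin(.094); R=np.array([[c,-s],[s,c]])
exp=np.array([456.2,-274.2])+R@[30,18]
print("corner exp",exp,"seen",plane("scene",[(302.6,93.6)],115))
rim=np.array([(382,330),(690,178),(345,277),(540,185)])/4+[240-80,40]-.4
P=plane("scene",rim,108)
print("rim in bay frame about robot tin",((P-[456.2,-274.2])@R).round(1))
# edges of the bottom: dark tin side -> rim, gray levels along columns
b=cv2.imread('pics/s5.png').max(2)
for x in (304,308,312,316): print(x,b[78:104,x])
E
```

```text
corner exp [ 484.37804822 -253.46361655] seen [[ 479.63054689 -254.31462891]]
rim in bay frame about robot tin [[168.7  24.7]
 [-59.7  27.2]
 [165.3 -25. ]
 [ 23.  -22.2]]
304 [ 45  48  48  46  45  48  45  48  48  45  48  46  47  46  49  55  59  71
  91 103  98  81  66  61  63  62]
308 [ 45  47  47  47  45  43  46  43  49  43  47  46  49  56  62  72  94 104
  98  83  65  61  61  60  62  63]
312 [48 49 48 48 44 45 45 45 45 44 50 58 60 66 79 89 89 76 65 60 60 62 60 63
 65 65]
316 [46 45 46 46 47 46 45 44 50 58 62 68 79 85 81 70 65 60 63 60 61 62 63 65
 64 63]
```

```bash
python3 - <<'E'
from h import *
c,s=np.cos(.094),np.sin(.094); R=np.array([[c,-s],[s,c]])
def fit(im,p0,p1,z,mode):
    g=im.max(2).astype(float); pts=[]
    for x in range(int(p0[0])+3,int(p1[0])-2):
        yc=p0[1]+(p1[1]-p0[1])*(x-p0[0])/(p1[0]-p0[0]); y0=int(round(yc))-4; v=g[y0:y0+9,x]
        k=2+v[2:7].argmax(); lo=v[-1] if mode!='none' else 0; th=(v[k]+v[k:].min())/2
        j=k
        while j<8 and v[j]>th: j+=1
        if v[j]<=th: pts.append((x,y0+j-1+(v[j-1]-th)/(v[j-1]-v[j])))
    P=plane("scene",pts,z); Q=(P-[456.2,-274.2])@R
    f=np.polyfit(Q[:,0],Q[:,1],1); r=Q[:,1]-np.polyval(f,Q[:,0]); f=np.polyfit(Q[abs(r)<1.5,0],Q[abs(r)<1.5,1],1)
    print(len(pts),"slope",f[0].round(4),"y at 0,54,108",np.polyval(f,[0,54,108]).round(1),"sd",r.std().round(2))
b=cv2.imread('pics/scene0.png')
fit(b,(245.1,109.6),(320.9,72.6),108,'')   # back rim lower edge = inner edge
fit(b,(255.4,122.2),(332.4,83.7),108,'')   # front rim lower edge = outer edge
E
```

```text
70 slope -0.0012 y at 0,54,108 [-20.7 -20.8 -20.8] sd 0.28
72 slope 0.0031 y at 0,54,108 [29.1 29.3 29.5] sd 0.25
```

Refined rim fits put the bay centre within 0.5 mm of the tin's line, so I lower with a small correction.

move_arm --series '[[[0.0004,0.0015,0.005],-0.001],[[0.0004,0.0015,0.012],-0.001],[[0.0004,0.0015,0.02],-0.001],[[0.0004,0.0015,0.03],-0.001],[[0.0004,0.0015,0.04],-0.001]]'

```text
clock: 12.4
eef_pos: [457.9, -274.4, 116.7]
tool_rot: [3.141, 0.002, 1.664]
force: [-0.2, 0.1, -1.1]
width: 59.5
```

move_arm --series '[[[0,0,0.015],0],[[0,0,0.03],0],[[0,0,0.045],0],[[0,0,0.058],0],[[0,0,0.066],0]]'

```text
clock: 13.02
eef_pos: [457.8, -274.4, 49.7]
tool_rot: [3.141, 0.001, 1.664]
force: [0.1, -0.5, -1.8]
width: 59.1
```

move_arm --series '[[[0,0,0.0015],0],[[0,0,0.003],0],[[0,0,0.003],0]]'

```text
clock: 13.4
eef_pos: [458.0, -274.5, 47.0]
tool_rot: [3.141, 0.001, 1.664]
force: [-0.5, -1.1, -1.2]
width: 59.4
```

move_arm --series '[[[0,0,0.001],0],[[0,0,0.001],0]]'

```text
clock: 13.65
eef_pos: [458.2, -274.7, 46.2]
tool_rot: [3.14, 0.002, 1.664]
force: [-0.2, -0.1, -1.0]
width: 59.6
```

move_arm --series '[[[0,0,0.0008],0],[[0,0,0.0008],0]]'

```text
clock: 13.9
eef_pos: [458.2, -274.7, 46.2]
tool_rot: [3.14, 0.002, 1.664]
force: [-0.9, 1.3, 6.6]
width: 59.3
```

Contact with the floor (6.6 N). Release and rise.

move_arm --series '[[[0,0,0],0],[[0,0,0],0],[[0,0,0],0]]' --claw 0.9

```text
clock: 14.28
eef_pos: [458.3, -274.7, 46.1]
tool_rot: [3.14, 0.002, 1.664]
force: [0.2, -0.8, -0.4]
width: 77.3
```

move_arm --series '[[[0,0,-0.015],0],[[0,0,-0.05],0],[[0,0,-0.1],0],[[0,0,-0.14],0],[[0,0,-0.16],0]]'

```text
clock: 14.9
eef_pos: [459.0, -274.7, 209.6]
tool_rot: [3.137, 0.005, 1.664]
force: [0.1, -0.7, -0.2]
width: 76.7
```

```bash
python3 -c "
from h import *
move([592,33,200],1.65)"
```

```text
t 14.9 pos [ 459.  -274.7  209.6] rot [3.137 0.005 1.664] shift [0.2939 0.1611 0.0096] turn 0.014 w 76.7 F [ 0.1 -0.7 -0.2]
```

move_arm --series '[[[0.04,0.022,0],0],[[0.09,0.049,0],0.01],[[0.14,0.077,0],0.014],[[0.19,0.104,0],0.014],[[0.24,0.132,0],0.014]]' --claw 0.75

```text
clock: 15.52
eef_pos: [568.5, -21.8, 210.1]
tool_rot: [3.136, 0.005, 1.65]
force: [0.5, 0.2, -0.2]
width: 64.1
```

```bash
python3 -c "
from h import *
move([592.7,32,150],1.65)
a=get_image('top');b=get_image('scene')
cv2.imwrite('pics/t6.png',a);cv2.imwrite('pics/s6.png',b)
g=lambda im,x,y,w,h:cv2.resize(im[y:y+h,x:x+w],None,fx=4,fy=4,interpolation=cv2.INTER_CUBIC)
cv2.imwrite('pics/c6.png',np.clip(1.4*np.hstack([g(a,385,160,80,130),g(b,240,50,110,130)]),0,255).astype(np.uint8))"
```

```text
t 15.53 pos [568.5 -21.8 210.1] rot [3.136 0.005 1.65 ] shift [0.0517 0.0284 0.0601] turn 0.0 w 64.1 F [ 0.5  0.2 -0.2]
```

View pics/c6.png

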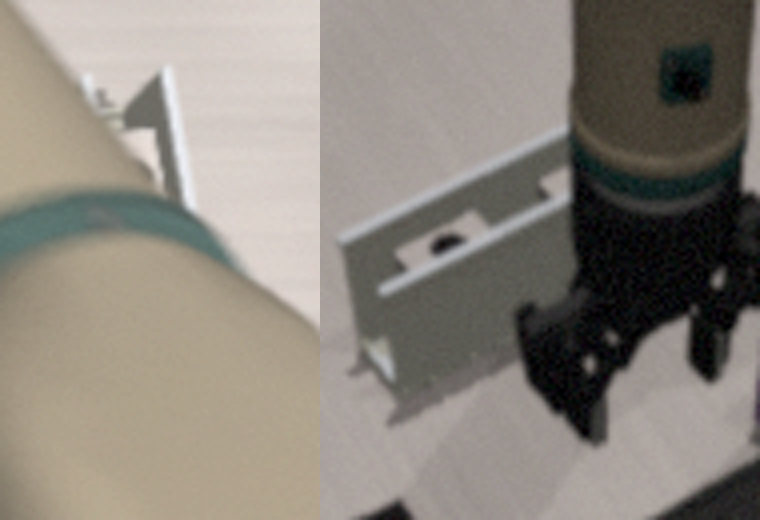

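The low bay neighbour (crop 447,245) is unmoved, and the placed tin's lid shows behind the arm at (555,185). I'll check it fully later and go on to the tall tin now.

move_arm --series '[[[0.03,0.015,0.01],0],[[0.052,0.0284,0.035],0],[[0.052,0.0284,0.06],0],[[0.052,0.0284,0.07],0],[[0.052,0.0284,0.07],0]]'

```text
clock: 16.25
eef_pos: [594.2, 39.6, 141.1]
tool_rot: [3.133, -0.0, 1.66]
force: [0.5, -0.2, 0.4]
width: 64.1
```

```bash
python3 -c "
from h import *
move([592.7,32,70],1.65)"
```

```text
t 16.25 pos [594.2  39.6 141.1] rot [ 3.133 -0.     1.66 ] shift [-0.0074 -0.0022  0.0711] turn 0.01 w 64.1 F [ 0.5 -0.2  0.4]
```

move_arm --series '[[[-0.0074,-0.0015,0.01],0.01],[[-0.0074,-0.0015,0.025],0.01],[[-0.0074,-0.0015,0.04],0.01],[[-0.0074,-0.0015,0.055],0.01],[[-0.0074,-0.0015,0.065],0.01]]'

```text
clock: 16.88
eef_pos: [593.4, 32.4, 74.6]
tool_rot: [3.134, -0.001, 1.651]
force: [0.5, -0.3, -0.2]
width: 63.7
```

move_arm --series '[[[0,-0.0005,0.004],0],[[0,-0.0005,0.004],0]]'

```text
clock: 17.12
eef_pos: [592.8, 32.5, 70.3]
tool_rot: [3.135, -0.001, 1.651]
force: [-0.5, 0.2, 0.0]
width: 63.9
```

move_arm --series '[[[0,0,0],0],[[0,0,0],0],[[0,0,0],0],[[0,0,0],0],[[0,0,0],0]]' --claw 0

```text
clock: 17.75
eef_pos: [593.1, 32.6, 70.8]
tool_rot: [3.134, -0.001, 1.651]
force: [-1.4, -0.7, 5.3]
width: 35.6
```

move_arm --series '[[[0,0,-0.02],0],[[0,0,-0.05],0],[[0,0,-0.09],0],[[0,0,-0.13],0],[[0,0,-0.15],0]]'

```text
clock: 18.38
eef_pos: [592.5, 32.4, 222.5]
tool_rot: [3.132, -0.001, 1.651]
force: [0.5, -0.3, -2.2]
width: 35.8
```

```bash
python3 -c "
from h import *
move([530,170,215],0.149+3.1416)
move([530,170,215],0.149)
print(read_state()['qpos'].round(2))"
```

```text
t 18.38 pos [592.5  32.4 222.5] rot [ 3.132e+00 -1.000e-03  1.651e+00] shift [ 0.1422 -0.0512  0.0075] turn -1.64 w 35.8 F [ 0.5 -0.3 -2.2]
t 18.38 pos [592.5  32.4 222.5] rot [ 3.132e+00 -1.000e-03  1.651e+00] shift [ 0.1422 -0.0512  0.0075] turn 1.502 w 35.8 F [ 0.5 -0.3 -2.2]
[ 0.19  0.59 -0.47  1.69  0.32  0.93 -0.32]
```

move_arm --series '[[[0.03,-0.01,0],0.17],[[0.065,-0.022,0],0.34],[[0.1,-0.035,0],0.51],[[0.13,-0.046,0],0.68],[[0.143,-0.051,0],0.85]]'

```text
clock: 19.0
eef_pos: [528.5, 173.0, 221.6]
tool_rot: [3.137, -0.007, 0.799]
force: [0.7, -0.8, -1.5]
width: 35.4
```

move_arm --series '[[[0,0,0],0.17],[[0,0,0],0.34],[[0,0,0.01],0.51],[[0,0,0.03],0.65],[[0,0,0.05],0.65]]'

```text
clock: 19.62
eef_pos: [528.4, 173.0, 170.5]
tool_rot: [-3.141, -0.007, 0.148]
force: [-0.6, 0.1, -1.8]
width: 35.4
```

```bash
python3 -c "
from h import *
move([530,175,70],0.149)"
```

```text
t 19.62 pos [528.4 173.  170.5] rot [-3.141 -0.007  0.148] shift [ 0.0018 -0.0018  0.1005] turn -0.001 w 35.4 F [-0.6  0.1 -1.8]
```

move_arm --series '[[[0,0,0.03],0],[[0,0,0.06],0],[[0,0,0.085],0],[[0,0,0.097],0],[[0,0,0.101],0]]'

```text
clock: 20.25
eef_pos: [528.8, 173.0, 68.9]
tool_rot: [-3.142, -0.006, 0.148]
force: [1.2, -0.0, -2.2]
width: 35.4
```

move_arm --series '[[[0,0,0.0015],0],[[0,0,0.0025],0],[[0,0,0.0025],0]]'

```text
clock: 20.62
eef_pos: [529.4, 173.2, 67.1]
tool_rot: [-3.141, -0.008, 0.148]
force: [0.5, 0.2, -1.2]
width: 35.0
```

move_arm --series '[[[0,0,0.001],0],[[0,0,0.001],0]]'

```text
clock: 20.88
eef_pos: [529.6, 173.2, 67.0]
tool_rot: [-3.141, -0.008, 0.148]
force: [-0.9, -0.2, 5.6]
width: 35.5
```

move_arm --series '[[[0,0,0],0],[[0,0,0],0]]'

```text
clock: 21.12
eef_pos: [529.8, 173.3, 67.1]
tool_rot: [-3.141, -0.009, 0.148]
force: [0.2, -0.1, -0.3]
width: 35.5
```

move_arm --series '[[[0,0,0.0005],0],[[0,0,0.0005],0]]'

```text
clock: 21.38
eef_pos: [529.9, 173.3, 67.0]
tool_rot: [-3.141, -0.009, 0.148]
force: [-0.3, 0.3, 4.5]
width: 35.5
```

move_arm --series '[[[0,0,0],0],[[0,0,0],0],[[0,0,0],0]]' --claw 0.7

```text
clock: 21.75
eef_pos: [529.9, 173.4, 66.9]
tool_rot: [-3.141, -0.009, 0.148]
force: [0.1, -0.5, -0.3]
width: 59.3
```

move_arm --series '[[[0,0,-0.02],0],[[0,0,-0.06],0],[[0,0,-0.1],0],[[0,0,-0.1],-0.17],[[0,0,-0.1],-0.34]]'

```text
clock: 22.38
eef_pos: [529.3, 173.3, 167.6]
tool_rot: [3.139, -0.01, 0.493]
force: [0.6, -0.1, 0.8]
width: 59.6
```

move_arm --series '[[[0,0,0],-0.17],[[0,0,0],-0.34],[[0,0,0],-0.51],[[0,0,0],-0.68],[[0,0,0],-0.85]]' --claw 1

```text
clock: 23.0
eef_pos: [529.2, 173.1, 167.5]
tool_rot: [3.132, -0.004, 1.349]
force: [0.3, 0.2, 0.5]
width: 85.4
```

```bash
python3 -c "
from h import *
b=get_image('scene');a=get_image('top')
cv2.imwrite('pics/s7.png',b);cv2.imwrite('pics/t7.png',a)
print(proj('scene',[529.5,173.2,105]),proj('top',[529.5,173.2,105]))
move([529.5,173.2,67],1.72)
g=lambda im,x,y,w,h:cv2.resize(im[y:y+h,x:x+w],None,fx=4,fy=4,interpolation=cv2.INTER_CUBIC)
cv2.imwrite('pics/c7.png',np.clip(1.4*np.hstack([g(a,160,165,90,130),g(b,350,170,110,130)]),0,255).astype(np.uint8))"
```

```text
[[381.24107499 237.54433822]] [[240.98698131 218.4945742 ]]
t 23.1 pos [529.3 173.  167.4] rot [ 3.133 -0.005  1.343] shift [0.0002 0.0002 0.1004] turn -0.377 w 85.4 F [ 0.5  0.6 -0.2]
```

View pics/c7.png

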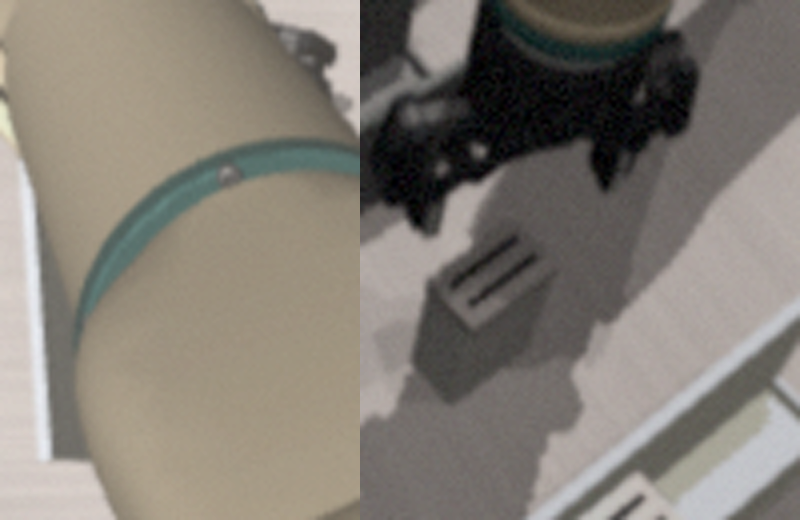

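The tall tin stands upright on the bench (marks at crop 495,270). Turning for the end grasp while measuring the high bay in the scene view.

move_arm --series '[[[0,0,0],-0.17],[[0,0,0],-0.34],[[0,0,0.015],-0.377],[[0,0,0.03],-0.377],[[0,0,0.045],-0.377]]'

```text
clock: 23.72
eef_pos: [529.2, 172.9, 120.8]
tool_rot: [3.133, -0.001, 1.718]
force: [1.1, 0.1, -0.0]
width: 84.9
```

```bash
python3 - <<'E'
from h import *
th=.149; c,s=np.cos(th),np.sin(th); R=np.array([[c,-s],[s,c]]); O=np.array([480,310])
b=cv2.imread('pics/scene0.png'); s7=cv2.imread('pics/s7.png')
def fit(im,p0,p1,z):
    g=im.max(2).astype(float); pts=[]
    for x in range(int(p0[0])+3,int(p1[0])-2):
        yc=p0[1]+(p1[1]-p0[1])*(x-p0[0])/(p1[0]-p0[0]); y0=int(round(yc))-4; v=g[y0:y0+11,x]
        k=2+v[2:7].argmax(); t=(v[k]+v[k:].min())/2; j=k
        while j<10 and v[j]>t: j+=1
        if v[j]<=t: pts.append((x,y0+j-1+(v[j-1]-t)/(v[j-1]-v[j])))
    Q=(plane("scene",pts,z)-O)@R; f=np.polyfit(Q[:,0],Q[:,1],1)
    for _ in range(3):
        r=Q[:,1]-np.polyval(f,Q[:,0]); k=abs(r)<1.2; f=np.polyfit(Q[k,0],Q[k,1],1)
    print(len(pts),k.sum(),"slope",f[0].round(4),"y at 0,54",np.polyval(f,[0,54]).round(1),"x range",Q[:,0].min().round(),Q[:,0].max().round())
fit(b,(378,312),(467.8,240.5),133); fit(b,(393,325),(487,258.5),133)
g=s7.max(2).astype(float); x,y,w,h=368,226,34,24
wt=np.clip(50-g[y:y+h,x:x+w],0,None); m=(wt>0).astype(np.uint8); n,l,st,ce=cv2.connectedComponentsWithStats(m)
for i in range(1,n):
    if st[i,4]>8: print(st[i],ce[i]+[x,y],plane("scene",[ce[i]+[x,y]],105))
move([529.5,173.3,67],1.72)
E
```

```text
84 81 slope -0.001 y at 0,54 [-21.1 -21.1] x range -79.0 147.0
89 18 slope -0.0806 y at 0,54 [24.9 20.5] x range -82.0 136.0
[ 4  2 18 14 65] [380.96923077 234.56923077] [[526.12786135 167.19181718]]
[ 9  7 18 13 48] [386.27083333 238.72916667] [[521.96434687 180.5970165 ]]
[ 0 16  7  8 25] [369.76 246.4 ] [[561.30912689 178.41433673]]
t 23.73 pos [529.2 172.9 120.8] rot [ 3.133e+00 -1.000e-03  1.718e+00] shift [0.0003 0.0003 0.0538] turn -0.002 w 84.9 F [ 1.1  0.1 -0. ]
```

move_arm --series '[[[0,0.0,0.02],0],[[0,0.0,0.04],0],[[0,0.0,0.0525],0],[[0,0.0,0.0525],0]]'

```text
clock: 24.22
eef_pos: [528.9, 172.8, 67.1]
tool_rot: [3.135, 0.0, 1.718]
force: [-0.2, -0.5, 0.2]
width: 85.4
```

move_arm --series '[[[0,0,0],0],[[0,0,0],0],[[0,0,0],0],[[0,0,0],0]]' --claw 0

```text
clock: 24.72
eef_pos: [529.4, 173.1, 67.9]
tool_rot: [3.133, -0.0, 1.718]
force: [-0.4, 0.5, 5.5]
width: 59.1
```

move_arm --series '[[[0,0,-0.02],0],[[0,0,-0.05],0],[[0,0,-0.09],0],[[0,0,-0.13],0],[[0,0,-0.15],0]]'

```text
clock: 25.35
eef_pos: [528.6, 173.0, 219.7]
tool_rot: [3.131, -0.001, 1.718]
force: [-0.1, -0.0, -2.9]
width: 59.0
```

```bash
python3 -c "
from h import *
move([451,304.8,217],1.72)"
```

```text
t 25.35 pos [528.6 173.  219.7] rot [ 3.131e+00 -1.000e-03  1.718e+00] shift [ 0.1417 -0.0575  0.0027] turn -0.002 w 59.0 F [-0.1 -0.  -2.9]
```

move_arm --series '[[[0.03,-0.012,0],0],[[0.07,-0.028,0],-0.002],[[0.11,-0.045,0],-0.002],[[0.133,-0.054,0],-0.002],[[0.1415,-0.0575,0],-0.002]]'

```text
clock: 25.98
eef_pos: [449.7, 305.7, 218.9]
tool_rot: [3.132, -0.001, 1.722]
force: [1.7, 0.8, -2.7]
width: 59.2
```

move_arm --series '[[[0,0,0.003],0],[[0,0,0.006],0],[[0,0,0.006],0]]'

```text
clock: 26.35
eef_pos: [450.3, 304.3, 212.4]
tool_rot: [3.133, 0.001, 1.72]
force: [0.8, 0.7, -2.3]
width: 59.7
```

```bash
python3 -c "
from h import *
move([451,304.8,217],1.72)
a=get_image('top');b=get_image('scene')
cv2.imwrite('pics/t8.png',a);cv2.imwrite('pics/s8.png',b)
g=lambda im,x,y,w,h:cv2.resize(im[y:y+h,x:x+w],None,fx=4,fy=4,interpolation=cv2.INTER_CUBIC)
cv2.imwrite('pics/c8.png',np.clip(1.4*np.hstack([g(a,150,165,80,140),g(b,370,215,118,140)]),0,255).astype(np.uint8))"
```

```text
t 26.35 pos [450.3 304.3 212.4] rot [3.133e+00 1.000e-03 1.720e+00] shift [ 0.0004  0.0007 -0.0046] turn 0.0 w 59.7 F [ 0.8  0.7 -2.3]
```

View pics/c8.png

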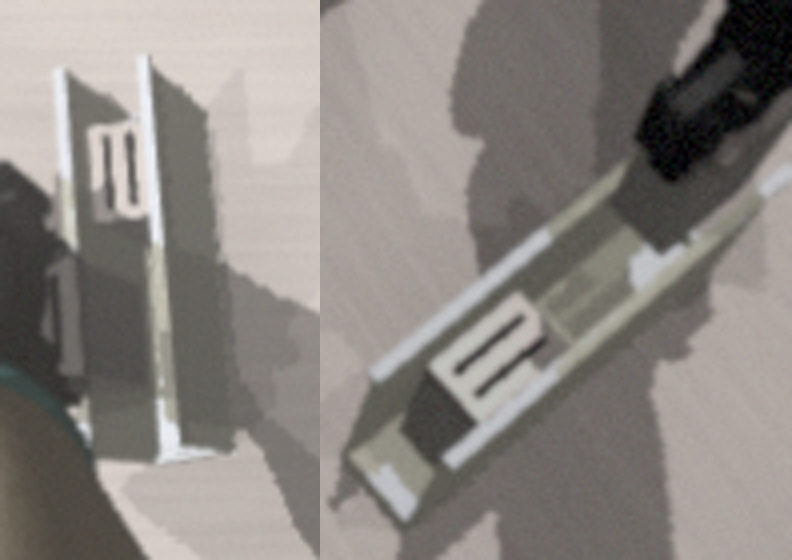

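```bash
python3 - <<'E'
from h import *
th=.149; c,s=np.cos(th),np.sin(th); R=np.array([[c,-s],[s,c]]); T=np.array([450.3,304.3])
px=lambda p:np.array(p)/4+[290,215]-.4
f=lambda n,p,z:print(n,((plane("scene",px(p),z)-T)@R).round(1).tolist())
f("corners exp (30,18),(30,-18)",[(657,248),(617,195)],145.5)
f("front rim centre",[(447,465),(550,378),(780,178)],133)
f("back rim centre",[(375,375),(460,308),(545,242),(615,180)],133)
b=cv2.imread('pics/s8.png').max(2)
# across-rim profiles perpendicular to the bay in the picture
m=camera_model("scene")
for X in (60,35,5,-15):
    W=np.array([[*(T+R@[X,y]),133] for y in np.arange(-36,38,1.0)]); u=proj("scene",W).astype(np.float32)
    v=cv2.remap(b.astype(np.float32),u[:,0],u[:,1],cv2.INTER_LINEAR).ravel(); print(X,v.astype(int).tolist())
E
```

```text
corners exp (30,18),(30,-18) [[24.5, 15.4], [19.6, -15.0]]
front rim centre [[169.1, 26.7], [104.2, 27.2], [-56.5, 26.4]]
back rim centre [[166.5, -23.7], [113.3, -22.7], [58.2, -21.3], [8.2, -22.9]]
60 [71, 71, 70, 69, 70, 72, 77, 88, 103, 118, 131, 140, 142, 141, 135, 124, 108, 91, 78, 70, 66, 64, 65, 65, 64, 64, 65, 65, 65, 66, 67, 69, 74, 79, 82, 82, 80, 80, 80, 81, 82, 82, 83, 84, 87, 90, 92, 92, 89, 86, 85, 83, 83, 83, 82, 83, 85, 91, 99, 110, 118, 124, 122, 120, 115, 107, 95, 84, 75, 70, 68, 68, 68, 70]
35 [77, 77, 77, 77, 77, 76, 75, 77, 82, 90, 98, 106, 110, 110, 108, 100, 89, 78, 71, 66, 64, 65, 65, 66, 65, 64, 65, 66, 65, 67, 70, 73, 77, 84, 89, 93, 95, 96, 97, 97, 97, 97, 96, 97, 97, 98, 102, 108, 113, 120, 129, 136, 139, 143, 142, 141, 140, 139, 136, 131, 128, 125, 122, 119, 114, 104, 92, 82, 73, 68, 69, 70, 69, 69]
5 [65, 62, 62, 62, 63, 65, 67, 72, 79, 88, 95, 100, 100, 92, 80, 68, 58, 51, 48, 46, 46, 47, 47, 47, 47, 46, 48, 49, 48, 47, 47, 49, 50, 50, 49, 48, 48, 48, 48, 49, 49, 48, 48, 50, 50, 50, 50, 51, 51, 51, 51, 52, 53, 55, 59, 68, 74, 84, 95, 102, 112, 117, 118, 116, 113, 104, 94, 84, 75, 72, 70, 70, 73, 82]
-15 [61, 58, 52, 48, 46, 44, 42, 41, 40, 36, 34, 33, 32, 28, 24, 22, 20, 15, 10, 5, 3, 7, 10, 10, 12, 11, 7, 4, 6, 6, 6, 16, 27, 35, 39, 42, 44, 46, 47, 48, 49, 50, 50, 50, 51, 52, 54, 54, 53, 53, 52, 51, 56, 64, 74, 88, 100, 104, 104, 103, 101, 99, 97, 95, 92, 89, 84, 78, 76, 76, 84, 93, 101, 105]
```

Rims in the scene view straddle the tin symmetrically, with a corrected offset of 0.5 mm or less. Lowering.

move_arm --series '[[[0.0004,0.0007,0.008],0],[[0.0004,0.0007,0.016],0],[[0.0004,0.0007,0.025],0],[[0.0004,0.0007,0.034],0],[[0.0004,0.0007,0.043],0]]'

```text
clock: 27.08
eef_pos: [451.2, 305.5, 169.0]
tool_rot: [3.133, -0.0, 1.721]
force: [-0.1, -0.8, -1.9]
width: 59.2
```

move_arm --series '[[[-0.0005,0,0.018],0],[[-0.0005,0,0.038],0],[[-0.0005,0,0.058],0],[[-0.0005,0,0.078],0],[[-0.0005,0,0.093],0]]'

```text
clock: 27.7
eef_pos: [451.9, 305.0, 74.9]
tool_rot: [3.133, 0.0, 1.721]
force: [1.2, -0.5, -2.3]
width: 58.9
```

move_arm --series '[[[0,0,0.001],0],[[0,0,0.002],0],[[0,0,0.0025],0],[[0,0,0.0025],0]]'

```text
clock: 28.2
eef_pos: [452.2, 305.2, 72.9]
tool_rot: [3.132, -0.0, 1.721]
force: [0.1, -0.6, -2.0]
width: 59.8
```

move_arm --series '[[[0,0,0.001],0],[[0,0,0.001],0]]'

```text
clock: 28.45
eef_pos: [452.3, 305.2, 72.0]
tool_rot: [3.132, -0.0, 1.721]
force: [-0.5, -0.6, -1.3]
width: 59.5
```

move_arm --series '[[[0,0,0.0005],0],[[0,0,0.0005],0]]'

```text
clock: 28.7
eef_pos: [452.4, 305.3, 72.0]
tool_rot: [3.132, -0.0, 1.721]
force: [-1.2, -0.6, 5.1]
width: 59.7
```

Floor contact. Release and withdraw.

move_arm --series '[[[0,0,0],0],[[0,0,0],0],[[0,0,0],0]]' --claw 0.9

```text
clock: 29.08
eef_pos: [452.4, 305.3, 71.9]
tool_rot: [3.132, -0.0, 1.721]
force: [0.7, 0.6, -0.8]
width: 77.1
```

move_arm --series '[[[0,0,-0.015],0],[[0,0,-0.05],0],[[0,0,-0.1],0],[[0,0,-0.15],0],[[0,0,-0.18],0]]'

```text
clock: 29.7
eef_pos: [451.1, 305.8, 255.5]
tool_rot: [3.128, -0.002, 1.721]
force: [-0.9, 0.4, -0.4]
width: 76.7
```

```bash
python3 -c "
from h import *
move([330,400,300],2.2)"
```

```text
t 29.7 pos [451.1 305.8 255.5] rot [ 3.128e+00 -2.000e-03  1.721e+00] shift [ 0.1113 -0.1056 -0.0445] turn -0.479 w 76.7 F [-0.9  0.4 -0.4]
```

move_arm --series '[[[0.04,-0.025,-0.01],0],[[0.08,-0.05,-0.02],-0.1],[[0.12,-0.075,-0.03],-0.2],[[0.16,-0.1,-0.03],-0.3],[[0.195,-0.123,-0.03],-0.4]]'

```text
clock: 30.32
eef_pos: [298.4, 481.3, 285.7]
tool_rot: [3.127, 0.002, 2.126]
force: [-0.4, -0.0, -0.5]
width: 76.9
```

```bash
python3 -c "
from h import *
a=get_image('top');b=get_image('scene')
cv2.imwrite('pics/t9.png',a);cv2.imwrite('pics/s9.png',b)
g=lambda im,x,y,w,h,k:cv2.resize(im[y:y+h,x:x+w],(int(w*k),int(h*k)),interpolation=cv2.INTER_CUBIC)
A=g(a,155,110,290,180,2.6);B=np.hstack([g(b,240,68,100,60,2.6),g(b,370,235,130,60,2.6)])
c=np.zeros((600,800,3),np.uint8);c[:A.shape[0],:A.shape[1]]=A;B=B[:600-A.shape[0]];c[A.shape[0]:A.shape[0]+B.shape[0],:B.shape[1]]=B
cv2.imwrite('pics/c9.png',np.clip(1.4*c.astype(float),0,255).astype(np.uint8))"
```

```text
(no output)
```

View pics/c9.png

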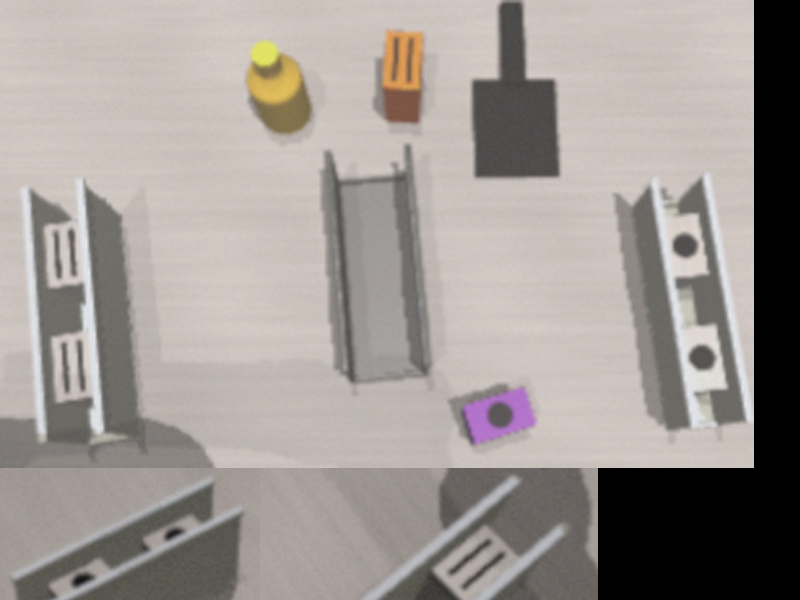

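Both tins stand in their bays: low bay dots at crop (685,245) and (702,357), high bay bars at (65,250) and (70,365). The basket is empty and the look-alikes are in place. One numeric check that nothing shifted, then I hand in.

```bash
python3 - <<'E'
from h import *
a=cv2.imread("pics/top0.png");b=cv2.imread("pics/t9.png")
def dark(im,roi,th=90):
    x,y,w,h=roi; g=im[y:y+h,x:x+w].max(2).astype(float); wt=np.clip(th-g,0,None)
    yy,xx=np.mgrid[y:y+h,x:x+w]; return np.array([(xx*wt).sum(),(yy*wt).sum()])/wt.sum()
for n,r in {"shortN":(414,200,10,10),"tallN":(175,198,10,21)}.items(): print(n,dark(a,r).round(2),dark(b,r).round(2))
p=dark(b,(419,242,12,12)); print("short",p.round(1),plane("top",[p],84).round(1),"exp 458.3,-274.7")
p=dark(b,(177,240,11,22)); print("tall",p.round(1),plane("top",[p],109).round(1),"exp 452.4,305.3")
d=cv2.absdiff(a[110:175,245:380],b[110:175,245:380]).max(2); print("bottle/scraper/orange diff max,mean",d.max(),d.mean().round(2))
s=read_state(); print(s["clock"],s["force"].round(1)); finish_job()
E
```

```text
shortN [417.97 203.99] [417.96 204.02]
tallN [179.75 207.26] [179.88 207.2 ]
short [424.6 247.1] [[ 459.1 -273.5]] exp 458.3,-274.7
tall [182.5 251. ] [[452.  307.8]] exp 452.4,305.3
bottle/scraper/orange diff max,mean 7 3.11
30.425 [-0.8  1.2  0.1]
the job is handed in; nothing more can be done
```

Both tins are upright on the floor of their own bays, and I handed the job in at 30.4 s of the 72 s allowed. I took each one from the basket by its short sides and stood it on the bench turned a quarter. I then gripped it again by its ends, lowered it until it touched the bay floor, and released it.

Last checks, all from the pictures and readings just before hand-in:
- **Placed tins:** the top camera puts the short tin at (459, −273.5), within about 1.5 mm of the release position. It puts the tall tin at (452, 307.8), where the gripper let go at (452.4, 305.3). That 2.5 mm difference is about the camera's calibration error plus partial hiding by the bay wall.
- **Neighbours:** the marks on the two tins already in the bays moved 0.15 px or less.
- **Bottle, scraper and look-alikes:** the bottle, scraper and orange look-alike show only image noise. I checked the purple one by eye only and saw no sign that it had moved.
- **Robot:** the arm was clear of everything. Forces stayed below 7 N at every reading I took.

The two cameras disagreed by about 4 mm along x. I corrected for this using positions known from the closed gripper.

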